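# Release the cam lock, push the shaker clamp home on the jar, lock it

## Robot

A 6-joint arm with a two-finger parallel gripper is mounted at the origin on the work surface. World frame = base frame: x ahead of the robot, y to its left, z up, the work surface at z = 0. Lengths are in m, angles in rad, forces in N, time in s.
With the tool pointing down it reaches from about 0.35 to 0.725 m from the base axis. Payload 6 kg.
Tool frame: the origin (TCP) lies at the very end of the fingers, on their centre line; the grasp point (between the pads) lies 19 mm behind it; z points along the fingers, y is the line along which they close (so a half turn about z gives the same grasp; the last joint's range is limited). The gripper opens to 85 mm and grips with 20 to 120 N. Pads are 22 mm wide; open, the fingers measure 114 mm over their backs; the gripper's body (76 mm by 85 mm) begins 54 mm behind the grasp point. The pads swing forward as they close: fully open they stand 13 mm farther back than shut.
Start: joints at [-0.944, 0.04, 0.085, 0, -1.615, -0.334], TCP at [0.173, -0.574, 0.203] pointing down, gripper open.
Joint ranges: [-2.56, 2.56], [-1.29, 2.01], [-1.08, 1.49], [-3.29, 1.98], [-2.81, -0.18], [-2.99, 2.99]. Speed limits (rad/s): [2.57, 2.57, 3.01, 3.14, 3.14, 3.14].

## Interface

Orientations are given as a unit quaternion [w, x, y, z].
In Python, from plant import env gives the robot as it stands.
- The arm moves only by the shell command python3 -m creep 'ROWS' [FORCE]. ROWS is JSON, a list of rows, each a list of 7 numbers: the shift along the world's x, y, z normalised to -1 to 1, where 1 is 0.4 m, then the turn, a rotation vector about the world's x, y, z normalised to -1 to 1, where 1 is pi/2 rad, then the opening, from -1 (shut) to 1 (fully open). In form: [[tx, ty, tz, rx, ry, rz, fingers], ...]. A call has 1 to 8 rows; each row is the pose to reach, as a shift and turn from the pose commanded when the call began; what a row does not reach only later rows make up. A row lasts 1/8 s, in which the tool goes at most 62.5 mm and 10.7 degrees, less where a joint would pass 70% of its speed; a pose out of reach is approached as far as the arm can. A call with a number of a shift or a turn outside -1 to 1 is refused whole. A call with a gripper value outside its range is refused whole. The fingers move at their own pace and stop on an object; FORCE is the grip in N (left out, the last holds). Time passes only in rows, so rows that repeat a pose let the fingers close. It gives the time, the measured TCP pose, the force, the opening and the grip force at its end, in the units of the state.
- env.state(): the state, without advancing time (a new reading comes with each control period).
- env.camera(name): name is "scene" or "top" or "wrist"; returns a dict with "frame" (420x560x3 uint8, red, green, blue), "range_z" (420x560 float32, m along the optical axis (not along the pixel's ray), 0 where there is no reading), "intrinsics" (3x3 intrinsics, pixels), "world_from_camera" (4x4, takes a point from camera to world coordinates); the wrist camera has in their place "tool_from_camera" (4x4, takes a point from camera to tool coordinates, whose origin is the TCP and whose axes are the flange's). Camera axes: x right, y down, z forward; pixel columns grow to the right and rows downward; lengths in m; the calibration is good to about 2 mm. A picture is of the moment at which its call begins: read the wrist's pose just before it.
- env.job_done(): hands the job in; it is judged then, once.
Trained networks look in the newest picture that a camera, given by its name, has taken for a name from the list of things; names that differ only in an ending like _2 or _b are one class to them, and where a whole thing is asked for, a point or a joint stands for the part that bears it (a point fixed in the world has none). Each returns a list of dicts, best first, with "p" (0 to 1); they miss things now and then, are a little off and sometimes report something else, mostly with a low value. They report only what shows in the picture. A call takes as long as a camera call. They do not tell look-alikes from the thing itself.
- env.regions_of(camera, query): "mask" (420x560 bool, what is visible of it).
- env.spot_point(camera, query): "centre" ([x, y, z] in m, in the coordinates of the camera as it stood for that picture, good to about 4 mm: a listed point, or the origin of a listed thing).
The state is a dict: "time_s": time; "joint_pos": joint angles; "joint_vel": joint speeds; "joint_efforts": joint torques, N m; "eef_pos": TCP position; "tcp_rot": TCP orientation; "ft_force": force on the tool from outside, world axes, zero at the start; "ft_torque": the same for the moment, N m; "finger_gap": finger opening in m; "grip_force": force on a finger pad.
Only numpy, scipy, OpenCV 4.12 (cv2) and the standard library are available. Lean on these libraries where they do the work, as an engineer would, in place of code of your own. Each camera call takes 0.05 s, during which the arm holds its last target. There are 200 camera calls.

## Task

Clamp the glass jar that stands on the shaker's platform: swing the red lever away from you to its far stop, so that the cam is at its low point and the clamp slide is free, then push the slide's upright green plate forward until the jar sits snugly in both V-jaws, then swing the lever all the way back to lock the slide. Nothing is gripped: push with the fingertips, and gently, because the jar is glass; do not touch, lift or tip the jar itself, and do not shift the slide before the cam is low. Leave the other jar, the bottle and the lid on the bench where they are.

Things in the scene. Friction and masses are not known exactly. Their poses are not given: they have to be found in the camera images.
- shaker: White bench shaker with green bands, fixed, 320 (x) x 270 (y) mm housing; origin at the centre of its underside on the bench, +x from its panel (facing the robot) to its back, +z up. Its aluminium platform, 330 x 280 mm, top at 100 mm, carries the jar clamp. All local coordinates below are in this frame, in mm.
- jar: The sample jar to be clamped: clear glass, white screw cap, 84 mm diameter, 100 mm tall, about 0.4 kg, loose, upright on the platform between the two dark V-jaws; origin at the centre of its underside.
- fixed_jaw_seat (a point): Where the axis of a jar seated in the fixed (far) V-jaw meets the platform: local (85, 0, 100). The V-jaws are 90 degree Vs with rubber cheeks, 48 mm tall, about 95 mm wide.
- sliding_jaw_seat (a point): The same point for the sliding (near) V-jaw; it moves with the slide along local +x: local (40 + slide value, 0, 100). The jar is clamped when both seats and the jar's axis coincide.
- slide_travel (a joint): Position of the clamp slide (m): 0 fully back towards the robot, growing as it moves forward (local +x); at 0.045 the two seats coincide and the jar is clamped; end of travel without a jar 0.050. Rubs with about 3 N when free; stays where it is left. Locked, it resists about 40 N.
- push_plate (a point): Centre of the rear (robot-side) face of the slide's upright green push plate: 50 mm wide (y), 6 mm thick, from 114 to 150 mm above the bench, this point at 132 mm; face normal is local -x. At local x = -126 mm when the slide is at 0. Nothing stands behind the plate.
- cam_lock (a joint): Angle (rad) of the cam and its red lever, growing counter-clockwise seen from above. 0 = far stop, cam at its low point, slide free (low below about 0.28); from about 1.1 its nose presses a brass shoe on the slide's edge; 1.85 = fully locked; 1.90 = near stop. Releasing takes 5 to 8 N at the pin, locking up to about 16 N from 1.1 on. Stays where it is left.
- cam_pivot (a point): Axis of the cam, fixed on the platform to the left of the slide (robot's view): local (-52, 46, 120).
- lever_pin (a point): Top centre of the upright red pin at the end of the lever: 14 mm diameter, its top 175 mm above the bench, free over its upper 43 mm (the flat red lever arm, 14 mm wide, lies below, top 132 mm above the bench). The pin stands 70 mm from the pivot at local angle 42 degrees (from +x towards +y) plus the cam_lock angle.
- reagent_bottle: Bystander: amber bottle with black cap, 54 mm diameter, 120 mm tall, standing on the bench left of the shaker; origin at the centre of its underside.
- spare_jar: Bystander: smaller glass jar, 70 mm diameter, 90 mm tall, on the bench right of the shaker; origin at the centre of its underside.
- jar_lid: Bystander: white lid, 72 mm diameter, 14 mm thick, lying on the bench right of the shaker; origin at the centre of its underside.
- clamp_slide: The whole clamp slide: dark steel sliding V-jaw with rubber cheeks, steel tongue 36 mm wide, green push plate at its rear end. Origin at sliding_jaw_seat; the jaw's back lies 70 mm behind it, the push plate's rear face 166 mm.
Not all that is in view belongs to the job. Leave any pink or purple look-alike of the jar alone.

How it is judged:
On the way, in this order (a step that is already met when the one before it is completed fails the run):
1. the cam is turned to its low point while the slide is still where it was (value of joint cam_lock below 0.25 rad and distance of push_plate from where it was at the start of the episode below 0.006 m), for 0.2 s.
2. with the cam low, the slide is pushed forward and the jar sits in both V-jaws (value of joint cam_lock below 0.8 rad and horizontal distance between jar and fixed_jaw_seat below 0.004 m and horizontal distance between jar and sliding_jaw_seat below 0.004 m), for 0.2 s.
3. the lever is turned back and the slide is locked (value of joint cam_lock above 1.6 rad), for 0.2 s.
At the end, for the whole second after the job is handed in: The jar stands upright (within 0.06 rad) and at rest on the platform, its axis within 4 mm of the seats of both V-jaws, the cam lever back at the locked end (above 1.6 rad), and the bottle, the spare jar and the lid within 15 mm of where they were (horizontal distance between jar and fixed_jaw_seat below 0.004 m and horizontal distance between jar and sliding_jaw_seat below 0.004 m and value of joint cam_lock above 1.6 rad and angle between jar's own z axis and vertical below 0.06 rad and linear speed of jar below 0.01 m/s and z of jar in the frame of shaker below 0.106 m and distance of each of reagent_bottle, spare_jar, jar_lid from where it was at the start of the episode below 0.015 m); the robot touches nothing.
It fails at once if the robot touches the jar (contact force between any of the fingers, the arm and jar above 1 N).
It fails at once if the jar is lifted off the platform (z of jar in the frame of shaker above 0.112 m).
It fails at once if the jar is tipped (angle between jar's own z axis and vertical above 0.2 rad).
It fails at once if the jaw is driven hard (over 40 N) into the glass jar (contact force between clamp_slide and jar above 40 N).
It fails at once if the bottle, the spare jar or the lid is pushed away (distance of any of reagent_bottle, spare_jar, jar_lid from where it was at the start of the episode above 0.015 m).
It also fails if it takes over 58 s, if anything falls off the work surface, if the arm or the gripper's body presses on something with over 40 N, if the wrist force passes 120 N, or if a joint passes its speed limit or range.

## Working session

There is one attempt and no reset: what is moved stays moved. The work goes in short steps, Python scripts to look and compute and a shell command to move; the robot and the scene stay as the last step left them, time stands still between calls to the robot, and variables do not carry over. Pictures are saved under pics/ and viewed, at most 10 in all, crops included, and the job is handed in when it is done.

```bash
mkdir -p pics; cat > h.py <<'E'
from plant import env
import numpy as np, cv2
def look(cam, names):
    s=env.state(); c=env.camera(cam); out={}
    T=np.array(c["world_from_camera"]) if "world_from_camera" in c else None
    if T is None:
        from scipy.spatial.transform import Rotation as R
        q=s["tcp_rot"]; W=np.eye(4); W[:3,:3]=R.from_quat([q[1],q[2],q[3],q[0]]).as_matrix(); W[:3,3]=s["eef_pos"]
        T=W@np.array(c["tool_from_camera"])
    K=np.array(c["intrinsics"])
    for n in names:
        out[n]=[]
        for d in env.spot_point(cam,n)[:3]:
            p=np.array(d["centre"]); uv=K@p; uv=uv[:2]/uv[2]
            w=(T@np.r_[p,1])[:3]; out[n].append((w,d["p"]))
            print(cam,n,np.round(w,4),"p%.2f"%d["p"],"px",uv.round())
    return c,T,K,out
def save(c,f): cv2.imwrite("pics/"+f,c["frame"][:,:,::-1])
E
python3 - <<'E'
from h import *
for cam in ("scene","top"):
    c,T,K,o=look(cam,["shaker","jar","fixed_jaw_seat","sliding_jaw_seat","push_plate","cam_pivot","lever_pin","reagent_bottle","spare_jar","jar_lid"])
    save(c,cam+"0.png")
s=env.state();print(s["time_s"],s["eef_pos"],s["tcp_rot"],s["ft_force"],s["finger_gap"])
E
```

```text
scene shaker [0.6334 0.1012 0.003 ] p0.61 px [289. 274.]
scene shaker [0.5969 0.1608 0.1237] p0.29 px [318. 244.]
scene jar [0.3599 0.0921 0.0008] p0.97 px [312. 197.]
scene jar [ 0.7325 -0.1623  0.0017] p0.88 px [181. 278.]
scene jar [0.6983 0.0869 0.0968] p0.80 px [277. 276.]
scene fixed_jaw_seat [0.7135 0.0809 0.0994] p0.55 px [272. 281.]
scene push_plate [0.5161 0.1324 0.1324] p0.64 px [316. 214.]
scene cam_pivot [0.597  0.1639 0.1245] p0.72 px [320. 244.]
scene lever_pin [0.5597 0.2146 0.1733] p0.89 px [346. 226.]
scene reagent_bottle [ 0.6278  0.3084 -0.0038] p0.61 px [366. 296.]
scene spare_jar [ 0.5555 -0.1075  0.0007] p0.85 px [226. 231.]
scene jar_lid [ 0.4421 -0.0579  0.0005] p0.92 px [256. 206.]
scene jar_lid [0.7116 0.0817 0.0989] p0.41 px [273. 280.]
top shaker [ 0.6347  0.1025 -0.0029] p0.85 px [259. 192.]
top shaker [0.6775 0.0929 0.1018] p0.27 px [262. 167.]
top jar [0.7674 0.3679 0.0032] p0.94 px [165. 143.]
top jar [ 0.6092 -0.2266 -0.0007] p0.87 px [377. 204.]
top jar [0.3556 0.0919 0.0043] p0.86 px [259. 294.]
top fixed_jaw_seat [0.7163 0.0802 0.0958] p0.63 px [267. 153.]
top push_plate [0.512  0.1382 0.1297] p0.96 px [241. 228.]
top push_plate [0.6259 0.3094 0.004 ] p0.51 px [183. 192.]
top cam_pivot [0.5963 0.1629 0.1189] p0.81 px [233. 195.]
top lever_pin [ 0.5498 -0.1015  0.001 ] p0.66 px [332. 224.]
top lever_pin [0.5587 0.2216 0.1731] p0.57 px [206. 205.]
top reagent_bottle [0.6285 0.3084 0.0025] p0.93 px [184. 192.]
top spare_jar [ 5.503e-01 -1.034e-01 -4.000e-04] p0.88 px [333. 224.]
top jar_lid [ 4.384e-01 -4.530e-02 -2.000e-04] p0.77 px [311. 264.]
1.1 [ 0.17318165 -0.57443878  0.20274332] [-3.44152082e-05 -1.45867133e-01  9.89304187e-01  5.51154829e-05] [-0.62142771 -0.37256916 -0.62949034] 0.08567711017111143
```

View pictures.

View pics/scene0.png

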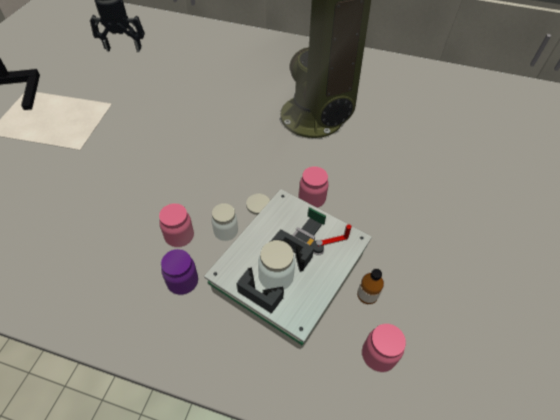

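```bash
python3 - <<'E'
import cv2
i=cv2.imread("pics/top0.png")[110:310,140:400]
cv2.imwrite("pics/topc.png",cv2.resize(i,None,fx=3,fy=3,interpolation=cv2.INTER_CUBIC)[:600,:780])
E
```

```text
(no output)
```

View pics/topc.png

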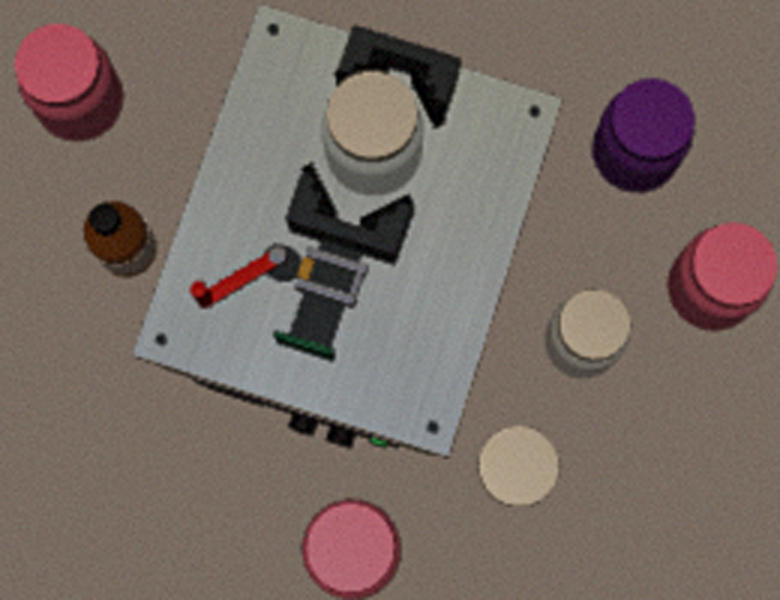

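The clamped-to-be jar is the clear, white-capped one on the platform: scene (277,262), crop (372,125). The look-alikes are pink at scene (314,185), (175,225), (386,345) and purple at (180,272), all on the bench. The white-capped spare jar is at scene (224,222). The red pin is at crop (203,295) and the green plate at crop (305,345). Next I refine the shaker pose from depth.

```bash
cat >> h.py <<'E'
def cloud(c,T,K):
    z=c["range_z"]; v,u=np.indices(z.shape); r=np.stack([(u-K[0,2])/K[0,0]*z,(v-K[1,2])/K[1,1]*z,z,np.ones_like(z)],-1)
    P=(r@T.T)[...,:3]; P[z<=0]=np.nan; return P
def geo(cam):
    c,T,K,_=look(cam,[]); P=cloud(c,T,K); f=cv2.GaussianBlur(c["frame"],(3,3),0).astype(int); R,G,B=f[...,0],f[...,1],f[...,2]
    near=(abs(P[...,0]-.63)<.25)&(abs(P[...,1]-.1)<.22)
    m=near&(abs(P[...,2]-.1)<.006); m=cv2.morphologyEx(m.astype(np.uint8),cv2.MORPH_OPEN,np.ones((3,3)))>0
    print(cam,"platform rect",cv2.minAreaRect((P[m][:,:2]*1000).astype(np.float32)),"z",np.median(P[m][:,2]))
    red=near&(R>110)&(G<60)&(B<60)
    t=red&(P[...,2]>.165); print(" pin top",t.sum(),P[t].mean(0).round(4)); t=red&(P[...,2]>.145);print(" pin",t.sum(),P[t].mean(0).round(4))
    g=near&(G>R+25)&(P[...,2]>.11)&(P[...,2]<.16)
    print(" plate",g.sum(),P[g].mean(0).round(4),cv2.minAreaRect((P[g][:,:2]*1000).astype(np.float32)),"top",np.percentile(P[g][:,2],95))
    return c,P
E
python3 - <<'E'
from h import *
geo("top");geo("scene")
E
```

```text
top platform rect ((594.3076782226562, 115.6086196899414), (280.228759765625, 408.2206726074219), 73.62250518798828) z 0.09939085328492325
 pin top 19 [0.5552 0.2213 0.1745]
 pin 19 [0.5552 0.2213 0.1745]
 plate 31 [0.5177 0.1361 0.1495] ((518.1671142578125, 137.1480255126953), (41.95835494995117, 4.397026538848877), 74.4548110961914) top 0.1535757441823561
scene platform rect ((605.4879760742188, 142.06207275390625), (342.42230224609375, 411.4322814941406), 73.66215515136719) z 0.09935363924449303
 pin top 13 [0.5592 0.2193 0.1738]
 pin 13 [0.5592 0.2193 0.1738]
 plate 38 [0.523  0.1353 0.1491] ((523.005615234375, 134.99618530273438), (41.98046112060547, 7.049627780914307), 74.99040222167969) top 0.15073439533599595
```

Estimates so far:

| Quantity | Value |
|---|---|
| Shaker yaw | about -16.4° |
| Shaker origin | about (0.634, 0.1035) |
| Cam pivot | (0.597, 0.163) |
| Pin | (0.557, 0.220, 0.174) |
| Pin radius from pivot | 69.5 mm (should be 70) |
| Cam angle | about 1.74 |

These agree with the text, so I start moving.

```bash
python3 -m creep '[[0,0,0.25,0,0,0,-1],[0.5,0.975,0.25,0,0,0,-1],[0.5,0.975,0.25,0,0,0,-1],[0.5,0.975,0.25,0,0,0,-1],[0.5,0.975,0.25,0,0,0,-1],[0.5,0.975,0.25,0,0,0,-1],[0.5,0.975,0.25,0,0,0,-1],[0.5,0.975,0.25,0,0,0,-1]]'; python3 -m creep '[[0.3,0.95,0,0,0,0,-1],[0.3,0.95,0,0,0,0,-1],[0.3,0.95,0,0,0,0,-1],[0.3,0.95,0,0,0,0,-1],[0.3,0.95,0,0,0,0,-1],[0.3,0.95,0,0,0,0,-1],[0.3,0.95,0,0,0,0,-1],[0.3,0.95,0,0,0,0,-1]]'; python3 - <<'E'
from h import *
s=env.state();print(s["time_s"],s["eef_pos"],s["tcp_rot"],np.round(s["joint_pos"],3),s["ft_force"])
c,T,K,o=look("wrist",["push_plate","cam_pivot","lever_pin","fixed_jaw_seat"]); save(c,"w0.png")
E
```

```text
time_s: 2.2
eef_pos: [0.3725, -0.1847, 0.3031]
tcp_rot: [0.001, -0.146, 0.989, -0.0]
ft_force: [1.9, 0.1, -0.4]
finger_gap: -0.0
grip_force: 0.0
time_s: 3.2
eef_pos: [0.4921, 0.1949, 0.3013]
tcp_rot: [-0.001, -0.147, 0.989, -0.001]
ft_force: [0.3, -0.1, 0.9]
finger_gap: -0.0001
grip_force: 0.0
3.2 [0.49208329 0.19489708 0.30134589] [-1.05260088e-03 -1.46874651e-01  9.89154421e-01 -5.09553647e-04] [ 0.757 -0.112  0.118 -0.    -1.803 -2.033] [ 0.32738433 -0.11523384  0.94430885]
wrist push_plate [0.5205 0.1409 0.1298] p0.71 px [225. 192.]
wrist cam_pivot [0.5984 0.1621 0.1219] p0.75 px [227. 258.]
wrist cam_pivot [0.5591 0.2215 0.1745] p0.73 px [287. 262.]
wrist cam_pivot [ 5.562e-01 -1.082e-01 -1.000e-04] p0.28 px [ 62. 144.]
wrist lever_pin [0.5619 0.2234 0.1729] p0.64 px [288. 264.]
```

```bash
python3 -m creep '[[0.06,0,0,0,0,0.9,-1],[0.06,0,0,0,0,0.9,-1],[0.06,0,0,0,0,0.9,-1],[0.06,0,0,0,0,0.9,-1],[0.06,0,0,0,0,0.9,-1],[0.06,0,0,0,0,0.9,-1],[0.06,0,0,0,0,0.9,-1],[0.06,0,0,0,0,0.9,-1]]'; python3 -m creep '[[0,0,0,0,0,0.3,-1],[0,0,0,0,0,0.3,-1],[0,0,0,0,0,0.3,-1],[0,0,-0.15,0,0,0.3,-1],[0,0,-0.3,0,0,0.3,-1],[0,0,-0.38,0,0,0.3,-1],[0,0,-0.38,0,0,0.3,-1],[0,0,-0.38,0,0,0.3,-1]]'; python3 - <<'E'
from h import *
s=env.state();print(s["time_s"],s["eef_pos"],np.round(s["joint_pos"],3))
c,T,K,o=look("wrist",["push_plate","cam_pivot","lever_pin"]); save(c,"w1.png")
E
```

```text
time_s: 4.45
eef_pos: [0.516, 0.1926, 0.3032]
tcp_rot: [-0.001, 0.754, -0.656, 0.0]
ft_force: [-0.2, 0.9, 0.6]
finger_gap: -0.0002
grip_force: 0.0
time_s: 5.45
eef_pos: [0.5171, 0.1933, 0.1532]
tcp_rot: [-0.001, 0.886, -0.464, 0.001]
ft_force: [-0.1, 0.5, 0.5]
finger_gap: -0.0001
grip_force: 0.0
5.45 [0.51705031 0.19333406 0.15320186] [ 7.230e-01 -9.100e-02 -1.340e-01  1.000e-03 -1.524e+00 -1.160e-01]
wrist push_plate [0.5181 0.1377 0.131 ] p0.59 px [335. 158.]
wrist cam_pivot [0.5953 0.1568 0.1212] p0.83 px [208. 107.]
wrist lever_pin [0.5601 0.2206 0.1768] p0.90 px [177. 261.]
```

View pics/w1.png

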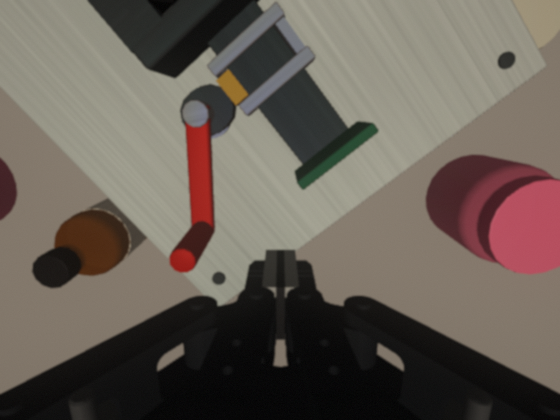

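The picture shows the pin at (182,260) and the fingertips at (280,260) on its near side, with the bottle at (90,240) and lower than the fingertips. I start the arc push, rotating the tool with the lever.

```bash
python3 -m creep '[[0.03,0.02,0,0,0,0,-1],[0.058,0.039,0,0,0,0,-1],[0.075,0.055,0,0,0,-0.08,-1],[0.093,0.072,0,0,0,-0.167,-1],[0.114,0.083,0,0,0,-0.25,-1],[0.135,0.094,0,0,0,-0.333,-1],[0.135,0.094,0,0,0,-0.333,-1]]'; python3 - <<'E'
from h import *
s=env.state();print(s["time_s"],s["eef_pos"],np.round(s["joint_pos"],3))
c,T,K,o=look("wrist",["push_plate","cam_pivot","lever_pin"]); save(c,"w2.png")
E
```

```text
time_s: 6.52
eef_pos: [0.5705, 0.2314, 0.1502]
tcp_rot: [0.0, 0.736, -0.676, -0.0]
ft_force: [-0.9, 0.0, -0.5]
finger_gap: 0.0002
grip_force: 0.0
6.525 [0.57052919 0.23135168 0.15023319] [ 0.71   0.083  0.034 -0.    -1.523 -0.625]
wrist push_plate [0.5158 0.1396 0.1315] p0.87 px [398.  82.]
wrist cam_pivot [0.5941 0.1582 0.1204] p0.93 px [253. 106.]
wrist cam_pivot [0.5585 0.2244 0.1751] p0.33 px [309. 254.]
wrist lever_pin [0.5579 0.2254 0.1713] p0.67 px [309. 253.]
```

View pics/w2.png

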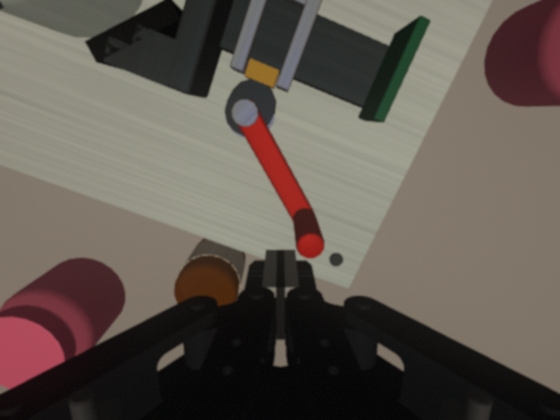

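The finger passed the pin on its outer side, and the lever stayed put. Before retrying I measure the fingertip's real extent in the tool frame.

```bash
python3 - <<'E'
from h import *
c,T,K,o=look("wrist",[]); Tc=np.array(c["tool_from_camera"])
p=np.linalg.inv(Tc)@np.array([0,0,0,1]); print("TCP px",(K@p[:3])[:2]/p[2])
P=cloud(c,Tc,K)
m=(abs(P[...,0])<.03)&(abs(P[...,1])<.03)&(P[...,2]>-.03)&(P[...,2]<.004)
f=c["frame"].astype(int); red=(f[...,0]>110)&(f[...,1]<60)
for n,k in(("dark",m&~red),("red",(P[...,2]<0.003)&red)):
    print(n,k.sum(),np.percentile(P[k],[2,50,98],axis=0).round(4))
print(np.round(P[252:300:8,280],4), np.round(P[258,255:306:5],4))
for cam in("top","scene"):
    c,T,K,o=look(cam,["lever_pin","cam_pivot"])
    if cam=="scene":
        cv2.imwrite("pics/s2.png",cv2.resize(c["frame"][190:290,260:400,::-1],None,fx=5,fy=5,interpolation=cv2.INTER_CUBIC))
E
```

```text
TCP px [282.30053065 245.32968976]
dark 530 [[ 0.0039  0.006  -0.0244]
 [ 0.0149  0.0118 -0.0139]
 [ 0.0164  0.0192  0.0032]]
red 484 [[ 0.0043  0.0069 -0.0255]
 [ 0.0101  0.0125 -0.0242]
 [ 0.0153  0.018  -0.0228]]
[[ 0.0114 -0.0013 -0.0351]
 [ 0.0114 -0.0013 -0.0435]
 [ 0.0114 -0.0013 -0.051 ]
 [ 0.0111 -0.0013 -0.0571]
 [ 0.0116 -0.0013 -0.0641]
 [ 0.0091 -0.0013 -0.0654]] [[-0.0772 -0.0278  0.1513]
 [-0.031  -0.0159  0.0506]
 [-0.0308 -0.0122  0.0504]
 [ 0.011  -0.0056 -0.0406]
 [ 0.0114 -0.0034 -0.0415]
 [ 0.0111 -0.0013 -0.0409]
 [ 0.0114  0.0009 -0.0415]
 [ 0.0115  0.003  -0.0417]
 [ 0.0111  0.0052 -0.0409]
 [-0.0306  0.0133  0.05  ]
 [ 0.0031  0.0109 -0.0235]]
top lever_pin [0.5571 0.2205 0.1765] p0.70 px [206. 205.]
top cam_pivot [0.5959 0.1649 0.1187] p0.68 px [232. 195.]
scene lever_pin [0.5604 0.2166 0.1735] p0.69 px [347. 227.]
scene lever_pin [0.6965 0.0853 0.0971] p0.53 px [276. 275.]
scene cam_pivot [0.5985 0.1616 0.1232] p0.78 px [319. 245.]
```

View pics/s2.png

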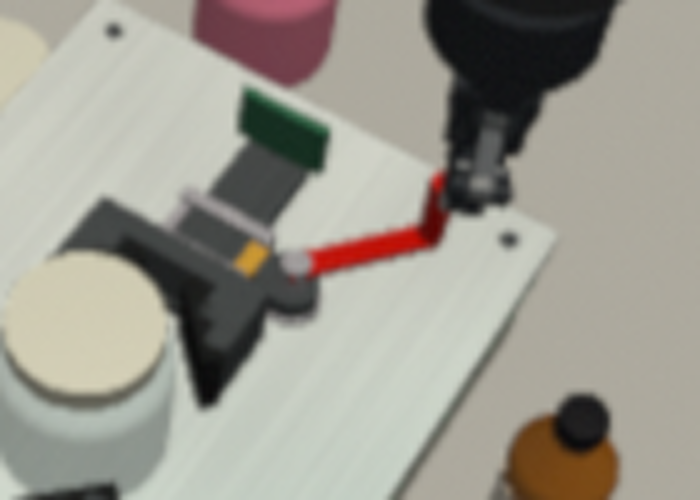

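The fingertip half-thickness is only about 6.5 mm, so centre-to-centre contact distance is 13.5 mm, not 20, and that put my arc too far outward. The crop shows the pin at (440,200) untouched, with the finger beside it at (480,190). I lift, go back behind the pin, and push again in small steps while watching the force.

```bash
python3 -m creep '[[0,0.03,0,0,0,0,-1],[0,0.03,0.15,0,0,0,-1],[-0.089,-0.065,0.15,0,0,0.333,-1],[-0.089,-0.065,0.15,0,0,0.333,-1],[-0.089,-0.065,0.15,0,0,0.333,-1],[-0.089,-0.065,-0.015,0,0,0.333,-1],[-0.089,-0.065,-0.015,0,0,0.333,-1],[-0.089,-0.065,-0.015,0,0,0.333,-1]]'; python3 -m creep '[[0.02,0.014,0,0,0,0,-1],[0.03,0.021,0,0,0,0,-1],[0.03,0.021,0,0,0,0,-1]]';python3 -m creep '[[0.01,0.007,0,0,0,0,-1],[0.02,0.014,0,0,0,0,-1],[0.02,0.014,0,0,0,0,-1]]'; python3 - <<'E'
from h import *
c,T,K,o=look("wrist",["lever_pin","cam_pivot"])
c,T,K,o=look("top",["lever_pin"])
E
```

```text
time_s: 8.07
eef_pos: [0.5353, 0.2053, 0.1465]
tcp_rot: [-0.0, 0.886, -0.463, 0.001]
ft_force: [0.1, -0.7, 2.0]
finger_gap: 0.0001
grip_force: 0.0
time_s: 8.45
eef_pos: [0.5477, 0.2142, 0.1462]
tcp_rot: [-0.001, 0.886, -0.463, 0.001]
ft_force: [-0.1, 1.2, 4.3]
finger_gap: -0.0001
grip_force: 1.9
time_s: 8.82
eef_pos: [0.5547, 0.2183, 0.1463]
tcp_rot: [0.0, 0.886, -0.464, 0.001]
ft_force: [-3.4, -1.8, 7.9]
finger_gap: -0.0
grip_force: 3.9
wrist lever_pin [0.5624 0.2236 0.1762] p0.80 px [262. 271.]
wrist cam_pivot [0.5964 0.1578 0.1226] p0.88 px [282. 109.]
top lever_pin [0.5588 0.2246 0.1739] p0.63 px [205. 204.]
top lever_pin [0.7004 0.0888 0.0974] p0.39 px [264. 159.]
```

The upward force of 8 N means the fingertip is sitting on the pin's top. The wrist depth also shows the finger ending about 30 mm short of the reported TCP. So the real tip is higher than reported. I back off, lower further behind the pin, and check from the wrist.

```bash
python3 -m creep '[[0,0,0.03,0,0,0,-1],[-0.057,-0.037,0.03,0,0,0,-1],[-0.057,-0.037,0.03,0,0,0,-1],[-0.057,-0.037,-0.035,0,0,0,-1],[-0.057,-0.037,-0.065,0,0,0,-1],[-0.057,-0.037,-0.065,0,0,0,-1]]'; python3 - <<'E'
from h import *
c,T,K,o=look("wrist",["lever_pin"]); Tc=np.array(c["tool_from_camera"]); P=cloud(c,Tc,K)
m=(abs(P[...,1])<.008)&(P[...,0]>-.02)&(P[...,0]<.02)&(P[...,2]<.01)
print("finger end z in tool:",np.percentile(P[m][:,2],[90,98,100]).round(4), "rows",np.where(m)[0].min())
c2,T2,K2,o=look("scene",["lever_pin"]);Pw=cloud(c2,T2,K2)
e=env.state()["eef_pos"]; f=c2["frame"].astype(int)
k=(np.hypot(Pw[...,0]-e[0],Pw[...,1]-e[1])<.018)&(f.max(-1)<90)&(Pw[...,2]>.1); print("scene: dark near TCP min z",np.percentile(Pw[k][:,2],[0,2,10]).round(4),e)
E
```

```text
time_s: 9.82
eef_pos: [0.5314, 0.204, 0.1175]
tcp_rot: [0.001, 0.886, -0.463, -0.0]
ft_force: [-0.3, 0.9, -0.1]
finger_gap: -0.0003
grip_force: 0.0
wrist lever_pin [0.5588 0.2248 0.1731] p0.79 px [196. 304.]
finger end z in tool: [-0.0579 -0.0389 -0.0307] rows 250
scene lever_pin [0.5588 0.2171 0.176 ] p0.60 px [348. 226.]
scene: dark near TCP min z [0.1565 0.1599 0.1737] [0.53223619 0.204491   0.11959452]
```

```bash
python3 -m creep '[[0.02,0.012,0,0,0,0,-1],[0.039,0.024,0,0,0,0,-1],[0.055,0.037,0,0,0,-0.075,-1],[0.071,0.049,0,0,0,-0.15,-1],[0.092,0.059,0,0,0,-0.23,-1],[0.114,0.067,0,0,0,-0.31,-1],[0.114,0.067,0,0,0,-0.31,-1]]'; python3 - <<'E'
from h import *
c,T,K,o=look("wrist",["lever_pin","cam_pivot","push_plate"])
c,T,K,o=look("top",["lever_pin"])
E
```

```text
time_s: 10.9
eef_pos: [0.5779, 0.2313, 0.1182]
tcp_rot: [0.0, 0.749, -0.663, -0.0]
ft_force: [-0.3, -0.1, -0.7]
finger_gap: -0.0002
grip_force: 0.0
wrist lever_pin [0.6048 0.233  0.1732] p0.83 px [215. 295.]
wrist cam_pivot [0.5974 0.1596 0.1219] p0.73 px [261. 107.]
wrist push_plate [0.5181 0.1418 0.1309] p0.87 px [438.  88.]
top lever_pin [0.5998 0.2318 0.1767] p0.67 px [202. 187.]
```

```bash
python3 -m creep '[[0.015,0.006,0,0,0,-0.1,-1],[0.04,0.009,0,0,0,-0.2,-1],[0.066,0.009,0,0,0,-0.3,-1],[0.09,0.005,0,0,0,-0.4,-1],[0.122,-0.006,0,0,0,-0.5,-1],[0.145,-0.018,0,0,0,-0.6,-1],[0.162,-0.031,0,0,0,-0.67,-1],[0.162,-0.031,0,0,0,-0.67,-1]]'; python3 - <<'E'
from h import *
c,T,K,o=look("wrist",["lever_pin","cam_pivot"])
c,T,K,o=look("top",["lever_pin","push_plate"])
print(np.round(env.state()["joint_pos"],2))
E
```

```text
time_s: 12.2
eef_pos: [0.6423, 0.2184, 0.1185]
tcp_rot: [0.0, -0.314, 0.949, 0.0]
ft_force: [-0.2, -0.1, 0.0]
finger_gap: 0.0002
grip_force: 0.0
wrist lever_pin [0.6574 0.2046 0.1732] p0.92 px [232. 304.]
wrist cam_pivot [0.5948 0.156  0.1203] p0.80 px [238. 100.]
top lever_pin [0.655  0.2019 0.1738] p0.67 px [216. 166.]
top push_plate [0.5122 0.1367 0.1329] p0.81 px [242. 227.]
[ 0.62  0.25  0.17 -0.   -1.49 -1.55]
```

```bash
python3 -m creep '[[0.009,-0.012,0,0,0,-0.05,-1],[0.018,-0.024,0,0,0,-0.1,-1],[0.018,-0.024,0,0,0,-0.1,-1]]'; python3 -m creep '[[0.006,-0.012,0,0,0,0,-1],[0.006,-0.012,0,0,0,0,-1]]';  python3 - <<'E'
from h import *
c,T,K,o=look("wrist",["lever_pin","cam_pivot"])
c,T,K,o=look("top",["lever_pin","push_plate"])
E
```

```text
time_s: 12.88
eef_pos: [0.6489, 0.2108, 0.1187]
tcp_rot: [0.0, -0.239, 0.971, 0.001]
ft_force: [-1.2, 4.7, 1.2]
finger_gap: -0.0009
grip_force: 2.6
time_s: 13.12
eef_pos: [0.6493, 0.2102, 0.1187]
tcp_rot: [-0.0, -0.241, 0.971, 0.004]
ft_force: [-11.2, 16.3, 3.5]
finger_gap: -0.0002
grip_force: 9.9
wrist lever_pin [0.6629 0.1952 0.1745] p0.62 px [234. 308.]
wrist cam_pivot [0.5971 0.158  0.1204] p0.62 px [238. 110.]
top lever_pin [0.6614 0.193  0.1724] p0.63 px [220. 164.]
top push_plate [0.5144 0.138  0.1291] p0.68 px [241. 227.]
```

The lever is at its far stop: 20 N reaction, pin at the expected (0.661, 0.194), plate unmoved. Next I go behind the plate.

```bash
python3 -m creep '[[-0.035,0.07,0,0,0,0,-1],[-0.035,0.07,0.175,0,0,0,-1],[-0.035,0.07,0.175,0,0,0.1,-1],[-0.44,-0.145,0.175,0,0,0.51,-1],[-0.44,-0.145,0.175,0,0,0.51,-1],[-0.44,-0.145,0.175,0,0,0.51,-1],[-0.44,-0.145,0.175,0,0,0.51,-1],[-0.44,-0.145,0.175,0,0,0.51,-1]]'; python3 -m creep '[[0,0,-0.15,0,0,0,-1],[0,0,-0.22,0,0,0,-1],[0,0,-0.22,0,0,0,-1]]'; python3 - <<'E'
from h import *
c,T,K,o=look("wrist",["lever_pin","push_plate"]); save(c,"w3.png")
c,T,K,o=look("top",["lever_pin","push_plate","jar"])
E
```

```text
time_s: 14.42
eef_pos: [0.4754, 0.1462, 0.1894]
tcp_rot: [0.001, -0.598, 0.801, 0.0]
ft_force: [-0.4, -0.4, -0.6]
finger_gap: 0.0001
grip_force: 0.0
time_s: 14.8
eef_pos: [0.4747, 0.1456, 0.0979]
tcp_rot: [-0.003, -0.598, 0.802, 0.0]
ft_force: [0.4, 0.2, 0.2]
finger_gap: -0.0001
grip_force: 0.0
wrist push_plate [0.516  0.1407 0.1323] p0.85 px [195. 287.]
top lever_pin [6.286e-01 3.085e-01 1.000e-04] p0.53 px [184. 192.]
top lever_pin [0.6617 0.1963 0.173 ] p0.47 px [219. 163.]
top push_plate [ 0.6309  0.1021 -0.0019] p0.75 px [259. 193.]
top jar [ 0.7673  0.3675 -0.0036] p0.72 px [166. 143.]
top jar [0.3559 0.0916 0.0014] p0.72 px [259. 294.]
top jar [ 7.306e-01 -1.558e-01  5.000e-04] p0.62 px [352. 161.]
```

View pics/w3.png

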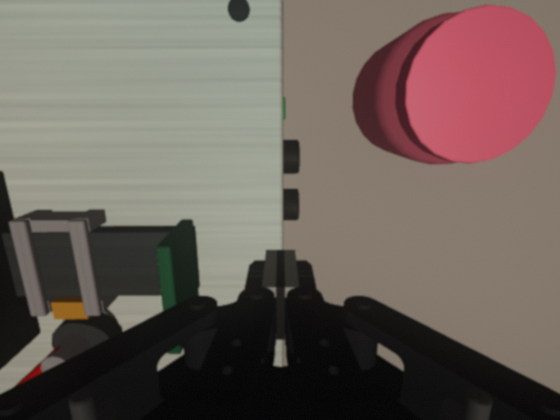

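The picture shows the green plate at (175,285) straight ahead of the fingertips (280,260), face parallel, nothing in between. I push slowly along the slide.

```bash
python3 -m creep '[[0.03,0,0,0,0,0,-1],[0.06,-0.007,0,0,0,0,-1],[0.08,-0.013,0,0,0,0,-1],[0.1,-0.019,0,0,0,0,-1],[0.12,-0.025,0,0,0,0,-1],[0.135,-0.029,0,0,0,0,-1],[0.144,-0.032,0,0,0,0,-1],[0.144,-0.032,0,0,0,0,-1]]'; python3 - <<'E'
from h import *
for cam in("top","scene"): c,T,K,o=look(cam,["push_plate","jar","sliding_jaw_seat","fixed_jaw_seat"])
E
```

```text
time_s: 16.15
eef_pos: [0.5336, 0.1335, 0.1004]
tcp_rot: [-0.0, -0.598, 0.801, 0.0]
ft_force: [-1.4, 2.3, 0.7]
finger_gap: 0.0001
grip_force: 1.0
top jar [ 7.318e-01 -1.509e-01 -2.000e-04] p0.94 px [350. 161.]
top jar [0.7052 0.085  0.101 ] p0.93 px [265. 156.]
top jar [ 0.7649  0.3708 -0.    ] p0.90 px [164. 144.]
top fixed_jaw_seat [0.7138 0.0808 0.0967] p0.98 px [267. 154.]
scene push_plate [0.5456 0.1235 0.1304] p0.71 px [309. 223.]
scene jar [ 0.7367 -0.1595  0.0014] p0.94 px [182. 280.]
scene jar [0.6626 0.1901 0.1769] p0.73 px [326. 258.]
scene jar [0.7733 0.3663 0.0034] p0.61 px [380. 356.]
scene fixed_jaw_seat [0.7151 0.0814 0.101 ] p0.62 px [272. 281.]
```

```bash
python3 -m creep '[[0.008,-0.0025,0,0,0,0,-1],[0.016,-0.005,0,0,0,0,-1],[0.024,-0.007,0,0,0,0,-1],[0.024,-0.007,0,0,0,0,-1]]'; python3 -m creep '[[0.006,-0.002,0,0,0,0,-1],[0.006,-0.002,0,0,0,0,-1]]'; python3 - <<'E'
from h import *
for cam in("top","scene"): c,T,K,o=look(cam,["push_plate","jar","fixed_jaw_seat"])
E
```

```text
time_s: 17.15
eef_pos: [0.5425, 0.1306, 0.1006]
tcp_rot: [-0.001, -0.598, 0.801, 0.0]
ft_force: [-5.0, -0.2, 1.5]
finger_gap: -0.0001
grip_force: 2.4
time_s: 17.4
eef_pos: [0.543, 0.1304, 0.1006]
tcp_rot: [-0.002, -0.598, 0.801, 0.002]
ft_force: [-15.2, 4.4, 6.4]
finger_gap: -0.0003
grip_force: 7.9
top jar [ 0.6093 -0.2255 -0.0007] p0.84 px [377. 204.]
top jar [0.7137 0.0798 0.098 ] p0.73 px [267. 154.]
top jar [7.693e-01 3.671e-01 2.000e-04] p0.72 px [166. 142.]
top fixed_jaw_seat [0.7152 0.083  0.095 ] p0.79 px [266. 154.]
scene push_plate [0.6367 0.0994 0.0016] p0.60 px [288. 275.]
scene jar [7.726e-01 3.639e-01 1.000e-04] p0.98 px [379. 355.]
scene jar [ 6.074e-01 -2.254e-01 -5.000e-04] p0.91 px [180. 235.]
scene jar [0.7145 0.0779 0.0983] p0.81 px [271. 281.]
scene fixed_jaw_seat [0.7127 0.0798 0.1   ] p0.78 px [272. 280.]
```

The jar is seated: 16 N reaction at the plate, jar axis at the fixed seat within about 2 mm in both views. I back off, lift, and go to the far side of the pin, turned so the pads' edge pushes.

```bash
python3 -m creep '[[-0.04,0.012,0,0,0,0,-1],[-0.06,0.018,0.05,0,0,0,-1],[-0.06,0.018,0.26,0,0,0.1,-1],[-0.06,0.018,0.26,0,0,0.2,-1],[0.325,0.094,0.26,0,0,0.47,-1],[0.325,0.094,0.26,0,0,0.47,-1],[0.325,0.094,0.26,0,0,0.47,-1],[0.325,0.094,0.26,0,0,0.47,-1]]'; python3 - <<'E'
from h import *
print(env.state()["eef_pos"],np.round(env.state()["joint_pos"],2))
c,T,K,o=look("wrist",["lever_pin","push_plate"]); save(c,"w4.png")
for cam in("top","scene"): c,T,K,o=look(cam,["push_plate","jar","fixed_jaw_seat","sliding_jaw_seat","lever_pin"])
E
```

```text
time_s: 18.8
eef_pos: [0.6767, 0.1673, 0.2012]
tcp_rot: [0.002, 0.847, -0.532, -0.001]
ft_force: [-0.5, -0.6, -0.2]
finger_gap: 0.0
grip_force: 0.0
[0.67671998 0.16731707 0.20121257] [ 0.53  0.31  0.38  0.   -1.65 -0.08]
wrist lever_pin [0.6393 0.1007 0.003 ] p0.18 px [337. 139.]
wrist lever_pin [0.5584 0.1279 0.1323] p0.17 px [441. 231.]
wrist push_plate [0.5553 0.1296 0.132 ] p0.87 px [443. 234.]
top push_plate [0.55   0.1227 0.1339] p0.58 px [248. 212.]
top jar [ 0.7649  0.3675 -0.0009] p0.85 px [166. 144.]
top jar [0.7133 0.0797 0.0987] p0.80 px [267. 154.]
top jar [0.3569 0.0942 0.0034] p0.79 px [258. 293.]
top fixed_jaw_seat [0.7145 0.0838 0.0976] p0.78 px [266. 153.]
top lever_pin [0.6618 0.1946 0.1727] p0.75 px [219. 163.]
scene push_plate [0.5565 0.1213 0.1364] p0.87 px [307. 224.]
scene jar [7.710e-01 3.658e-01 3.000e-04] p0.95 px [380. 355.]
scene jar [ 0.7341 -0.1574  0.0019] p0.69 px [183. 279.]
scene jar [ 0.3602  0.0951 -0.0033] p0.65 px [312. 199.]
scene fixed_jaw_seat [0.7128 0.0821 0.1033] p0.63 px [273. 280.]
scene sliding_jaw_seat [0.7145 0.0773 0.1015] p0.22 px [271. 280.]
scene lever_pin [0.6632 0.19   0.1767] p0.61 px [326. 259.]
```

View pics/w4.png

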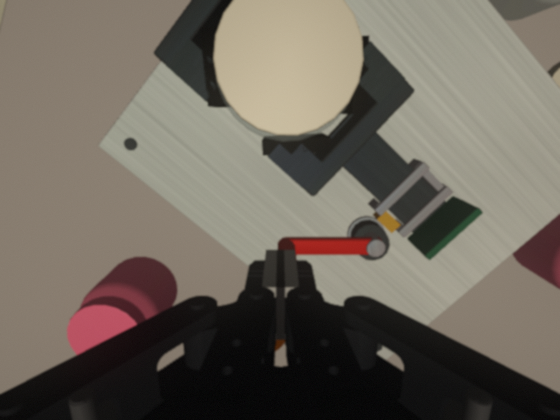

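The jar sits snugly in both V-jaws (cap at (290,65), jaws on both sides), and the lever runs from (370,240) to (285,245) under the fingers. By geometry the finger stands 29 mm jar-side of the pin. I descend.

```bash
python3 -m creep '[[0,0,-0.08,0,0,0,-1],[0,0,-0.12,0,0,0,-1],[0,0,-0.12,0,0,0,-1]]'; python3 -m creep '[[0,0,-0.04,0,0,0,-1],[0,0,-0.08,0,0,0,-1],[0,0,-0.08,0,0,0,-1]]'; python3 - <<'E'
from h import *
c,T,K,o=look("wrist",[]);print(np.array(c["tool_from_camera"])[:3,3])
c,T,K,o=look("scene",["lever_pin"]); cv2.imwrite("pics/s5.png",cv2.resize(c["frame"][190:310,240:400,::-1],None,fx=5,fy=5,interpolation=cv2.INTER_CUBIC))
E
```

```text
time_s: 19.92
eef_pos: [0.6746, 0.1671, 0.1547]
tcp_rot: [0.001, 0.847, -0.532, -0.001]
ft_force: [1.1, 0.1, -0.1]
finger_gap: 0.0006
grip_force: 0.0
time_s: 20.3
eef_pos: [0.6743, 0.1672, 0.1222]
tcp_rot: [0.001, 0.847, -0.532, -0.001]
ft_force: [0.1, -0.4, 0.3]
finger_gap: 0.0
grip_force: 0.0
[ 0.07135667 -0.00106163 -0.17110704]
scene lever_pin [0.6612 0.1892 0.1774] p0.51 px [326. 258.]
```

View pics/s5.png

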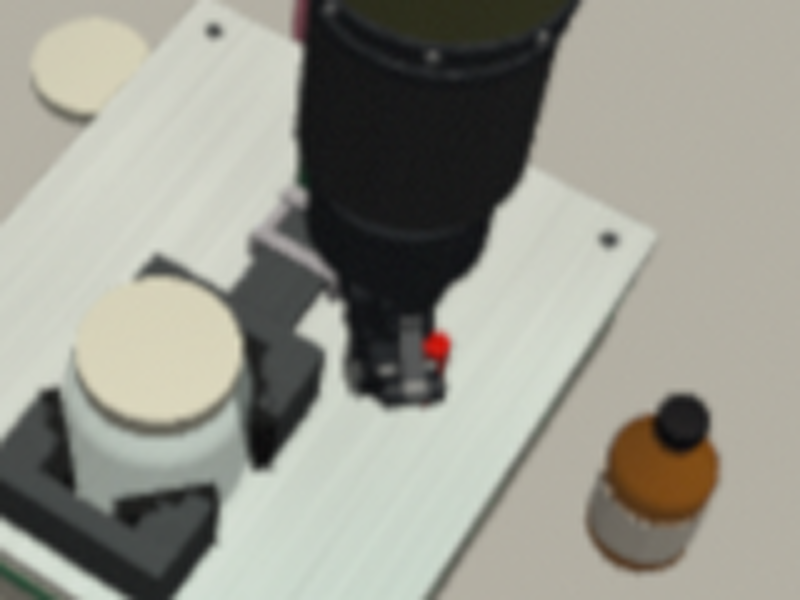

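The crop shows the fingertips (400,370) on the jar side of the red pin (437,347), well clear of the jar and jaw. I swing the lever back.

```bash
python3 -m creep '[[-0.016,0.03,0,0,0,0,-1],[-0.025,0.057,0,0,0,0.1,-1],[-0.039,0.085,0,0,0,0.21,-1],[-0.058,0.11,0,0,0,0.32,-1],[-0.081,0.131,0,0,0,0.43,-1],[-0.107,0.148,0,0,0,0.54,-1],[-0.136,0.16,0,0,0,0.65,-1],[-0.136,0.16,0,0,0,0.65,-1]]'; python3 - <<'E'
from h import *
print(env.state()["eef_pos"],np.round(env.state()["joint_pos"],2))
c,T,K,o=look("wrist",["lever_pin"])
for cam in("top","scene"): c,T,K,o=look(cam,["lever_pin"])
E
```

```text
time_s: 21.45
eef_pos: [0.6204, 0.2326, 0.1255]
tcp_rot: [-0.0, 0.999, -0.05, 0.001]
ft_force: [0.5, -0.0, 0.6]
finger_gap: 0.0001
grip_force: 0.0
[0.62037844 0.2325912  0.12548488] [ 0.66  0.21  0.13  0.   -1.49  0.81]
top lever_pin [0.6013 0.2337 0.174 ] p0.72 px [202. 187.]
scene lever_pin [0.6031 0.227  0.1772] p0.52 px [348. 241.]
```

```bash
python3 -m creep '[[-0.0265,0.004,0,0,0,0.1,-1],[-0.058,0.007,0,0,0,0.21,-1],[-0.089,0.004,0,0,0,0.32,-1],[-0.12,-0.005,0,0,0,0.43,-1],[-0.137,-0.0125,0,0,0,0.5,-1],[-0.137,-0.0125,0,0,0,0.5,-1]]'; python3 -m creep '[[-0.005,-0.004,0,0,0,0,-1],[-0.005,-0.004,0,0,0,0,-1]]'; python3 - <<'E'
from h import *
for cam in("wrist","top","scene"): c,T,K,o=look(cam,["lever_pin"])
E
```

```text
time_s: 22.5
eef_pos: [0.5665, 0.2287, 0.1243]
tcp_rot: [-0.002, 0.942, 0.337, 0.002]
ft_force: [2.8, 6.1, -1.7]
finger_gap: 0.0001
grip_force: 2.8
time_s: 22.75
eef_pos: [0.5651, 0.2278, 0.1243]
tcp_rot: [-0.002, 0.942, 0.336, 0.002]
ft_force: [4.1, 10.0, -3.5]
finger_gap: 0.0001
grip_force: 4.5
wrist lever_pin [0.5504 0.2181 0.1744] p0.59 px [273. 329.]
top lever_pin [0.5517 0.2157 0.1723] p0.60 px [208. 208.]
top lever_pin [0.7162 0.0809 0.0971] p0.53 px [267. 153.]
scene lever_pin [0.5545 0.2135 0.176 ] p0.79 px [347. 224.]
```

```bash
python3 -m creep '[[-0.006,-0.005,0,0,0,0,-1],[-0.006,-0.005,0,0,0,0,-1]]'; python3 -m creep '[[-0.004,-0.004,0,0,0,0,-1],[-0.004,-0.004,0,0,0,0,-1]]'
```

```text
time_s: 23.3
eef_pos: [0.5623, 0.2251, 0.1244]
tcp_rot: [-0.002, 0.942, 0.336, 0.001]
ft_force: [2.7, 5.6, -0.8]
finger_gap: 0.0002
grip_force: 2.7
time_s: 23.55
eef_pos: [0.5611, 0.2242, 0.1245]
tcp_rot: [-0.002, 0.942, 0.336, 0.002]
ft_force: [3.8, 9.5, -2.6]
finger_gap: 0.0004
grip_force: 4.4
```

```bash
python3 -m creep '[[-0.004,-0.004,0,0,0,0,-1],[-0.004,-0.004,0,0,0,0,-1]]'; python3 -m creep '[[0.06,0.055,0,0,0,0,-1],[0.06,0.055,0,0,0,0,-1],[0.06,0.055,0.2,0,0,0,-1],[0.06,0.055,0.3,0,0,0,-1],[-0.1,0.055,0.3,0,0,0,-1],[-0.3,0.055,0.3,0,0,0,-1],[-0.3,0.055,0.3,0,0,0,-1],[-0.3,0.055,0.3,0,0,0,-1]]'; python3 - <<'E'
from h import *
n=["lever_pin","cam_pivot","jar","fixed_jaw_seat","sliding_jaw_seat","push_plate","reagent_bottle","spare_jar","jar_lid"]
for cam in("top","scene"):
    c,T,K,o=look(cam,n)
    if cam=="top": cv2.imwrite("pics/t9.png",cv2.resize(c["frame"][110:310,140:400,::-1],None,fx=3,fy=3,interpolation=cv2.INTER_CUBIC))
E
```

```text
time_s: 23.8
eef_pos: [0.5609, 0.224, 0.1247]
tcp_rot: [-0.003, 0.942, 0.336, 0.004]
ft_force: [9.8, 14.2, -6.1]
finger_gap: -0.0005
grip_force: 8.1
time_s: 24.8
eef_pos: [0.4377, 0.2414, 0.2457]
tcp_rot: [-0.001, 0.942, 0.336, 0.001]
ft_force: [0.3, -0.7, 1.1]
finger_gap: 0.0002
grip_force: 0.0
top lever_pin [0.5489 0.2169 0.1703] p0.86 px [208. 209.]
top cam_pivot [0.5956 0.1643 0.1197] p0.74 px [232. 195.]
top jar [ 7.680e-01  3.656e-01 -2.000e-04] p0.88 px [166. 143.]
top jar [0.3543 0.094  0.0028] p0.84 px [258. 294.]
top jar [ 6.074e-01 -2.291e-01 -5.000e-04] p0.76 px [378. 205.]
top fixed_jaw_seat [0.7189 0.0816 0.0978] p0.80 px [267. 152.]
top push_plate [0.5507 0.1246 0.1317] p0.94 px [247. 212.]
top push_plate [ 0.5499 -0.1036  0.0028] p0.68 px [333. 224.]
top push_plate [0.7164 0.0799 0.1007] p0.28 px [267. 152.]
top reagent_bottle [0.626  0.3079 0.0022] p0.66 px [184. 192.]
top reagent_bottle [0.7133 0.0825 0.1008] p0.27 px [266. 154.]
top spare_jar [ 0.5492 -0.1034  0.002 ] p0.78 px [333. 224.]
top spare_jar [0.5935 0.1644 0.121 ] p0.45 px [232. 196.]
top spare_jar [0.5505 0.214  0.1755] p0.38 px [209. 208.]
top jar_lid [ 0.4336 -0.0472  0.0006] p0.79 px [312. 266.]
top jar_lid [0.7142 0.0825 0.1001] p0.20 px [266. 153.]
scene lever_pin [0.5527 0.2086 0.1764] p0.71 px [345. 223.]
scene cam_pivot [0.601  0.1649 0.1231] p0.97 px [320. 246.]
scene jar [ 0.7363 -0.1596  0.0015] p0.88 px [182. 280.]
scene jar [ 6.072e-01 -2.275e-01  2.000e-04] p0.77 px [179. 234.]
scene jar [0.7135 0.0772 0.1009] p0.59 px [271. 280.]
scene fixed_jaw_seat [0.7138 0.0836 0.1011] p0.62 px [273. 281.]
scene push_plate [0.5592 0.1212 0.1339] p0.67 px [307. 226.]
scene reagent_bottle [ 0.6233  0.311  -0.0053] p0.78 px [367. 295.]
scene reagent_bottle [ 0.5541 -0.1082  0.0023] p0.42 px [226. 230.]
scene jar_lid [0.7153 0.0787 0.1   ] p0.70 px [271. 281.]
scene jar_lid [ 4.373e-01 -5.510e-02  4.000e-04] p0.61 px [257. 205.]
```

View pics/t9.png

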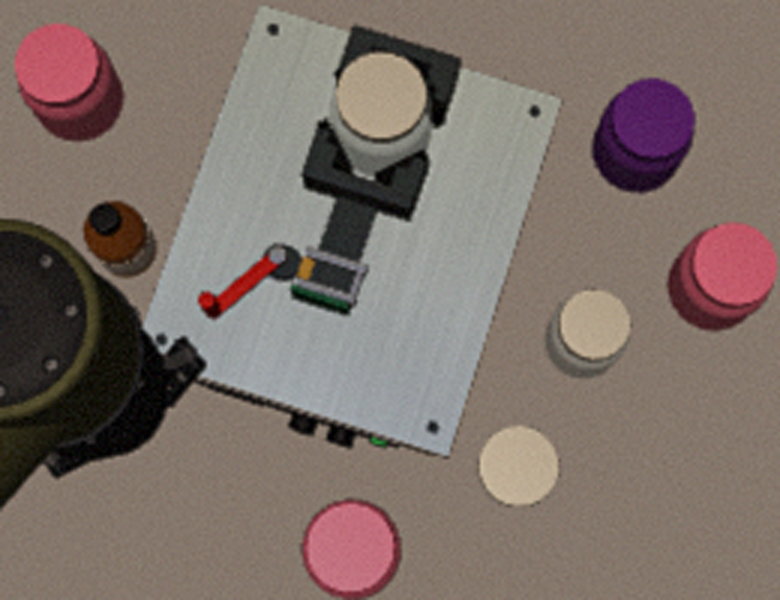

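The picture shows the jar (382,95) held between both jaws and the lever at its near stop, with the pin at (210,303). The bottle, spare jar and lid are where they were, and the arm is clear. I hand in the job.

```bash
python3 -c "
from plant import env
print(env.job_done())"
```

```text
the job is handed in; nothing more can be done
None
```

The job is handed in, with no verdict returned: by the last camera views the jar sits in both V-jaws, the lever is back at its near (locked) stop, and the bottle, spare jar and lid have not moved.

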